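# Load the test carrier into the reader

## Task

Pick up the test carrier with the blue grip block and slide it, cassette end first, along the marked lane under the reader's low head until its nose is up against the stop at the back. Leave it lying flat and straight in the lane with nothing holding it. Leave the yellow carrier and the rack of tubes where they stand.

Things in the scene. Friction and masses are not known exactly. Their poses are not given: they have to be found in the camera images.
- blue_carrier: Flat grey plate 150 x 50 x 6 mm, about 90 g. Origin: centre of underside; x along its length to the nose, z up. White cassette fixed on the nose half, 10 mm high in all. At the tail an upright blue grip block, 20 (x) by 24 (y) mm, centred at x = -65 mm, top 42 mm above the underside. Lies flat on the table, nose roughly to +y.
- yellow_carrier: Flat grey plate 150 x 50 x 6 mm, about 90 g. Origin: centre of underside; x along its length to the nose, z up. White cassette fixed on the nose half, 10 mm high in all. At the tail an upright yellow grip block, 20 (x) by 24 (y) mm, centred at x = -65 mm, top 42 mm above the underside. Lies beside the blue one, nearer or farther.
- reader: White reader, fixed. Origin: centre of underside; x = loading direction, roughly world +y. Metal stage 15 mm high, x -120 to 100, 130 wide. Head over it: lip at x = -5, underside 31, top 75 above table (16 gap, open at sides), stop face at x = 60. Blue lines at y = -28, 28 mark the lane. Loaded, nose at stop: carrier origin at x = -15, y = 0, z = 15, its x along the reader's x. All in mm.
- tube_rack: White block 80 x 100 x 45 mm holding sample tubes with blue caps, 119 mm high in all, loose on the table to the robot's right. Origin: centre of the underside. Leave it.

How it is judged:
By the outcome, as a careful person would: the job done as asked, in the order asked, and still so for the second after the job is handed in, with the robot touching nothing.
It also fails if it takes over 38 s, if anything falls off the work surface, if the arm or the gripper's body presses on something with over 40 N, if the wrist force passes 120 N, or if a joint passes its speed limit or range.

## Robot

A 7-joint arm with a two-finger parallel gripper is mounted at the origin on the work surface. World frame = base frame: x ahead of the robot, y to its left, z up, the work surface at z = 0. Lengths are in m, angles in rad, forces in N, time in s.
With the tool pointing down it reaches from about 0.4 to 0.85 m from the base axis. Payload 6.9 kg.
Tool frame: the origin (TCP) lies on the centre line of the jaws, within the pads' length; the fingertips stand 25 mm ahead of it and the grasp point (between the pads) lies 6 mm ahead of it (env.tips_ahead is the distance from the TCP to the fingertips, in m); z points along the fingers, y is the line along which they close (so a half turn about z gives the same grasp; the last joint's range is limited). The gripper opens to 85 mm and grips with 20 to 120 N. Pads are 22 mm wide; open, the fingers measure 114 mm over their backs; the gripper's body (76 mm by 85 mm) begins 54 mm behind the grasp point. The pads swing forward as they close: fully open they stand 13 mm farther back than shut.
Start: joints at [1.355, 0.507, -0.238, 1.5, 0.126, 1.149, -0.155], TCP at [0.198, -0.593, 0.256] pointing down, gripper open.
Joint ranges: [-3.08, 3.08], [-0.24, 2.05], [-1.43, 1.35], [0, 2.5], [-1.52, 4.66], [0.17, 1.96], [-2.89, 2.89]. Speed limits (rad/s): [2.39, 2.39, 3.14, 3.14, 3.14, 3.14, 3.14].

## Interface

Orientations are given as a rotation vector (axis times angle).
In Python, from workcell import env gives the robot as it stands.
- The arm moves only by the tool jog_arm, never from a script. Its argument "deltas" is a list of rows, each a list of 2 entries, a list of its own where there are three numbers: the shift along the tool's x, y, z in m, then the turn about the tool's z in rad. A call has exactly 8 rows; each row is the pose to reach, as a shift and turn from the pose commanded when the call began, along the tool's axes at that moment; what a row does not reach only later rows make up. A row lasts 1/8 s, in which the tool goes at most 62.5 mm and 10.7 degrees, less where a joint would pass 70% of its speed; a pose out of reach is approached as far as the arm can. A call with a gripper value outside its range is refused whole. "grip" is the finger opening in m, from 0 to 0.0854, set as the call begins (left out, the last holds). The fingers move at their own pace and stop on an object; the grip force is fixed at half the most. Time passes only in rows, so rows that repeat a pose let the fingers close, or fill a call up. It gives the time, the measured TCP pose, the force, the opening and the grip force at its end, in the units of the state.
- env.sense(): the state, without advancing time (a new reading comes with each control period).
- env.capture(name): name is "scene" or "top" or "wrist"; returns the picture (384x512x3 uint8, red, green, blue); there is no depth.
- env.calibration(name): a dict with "camera_matrix" (3x3 intrinsics, pixels), "rvec" (rotation vector, rad) and "tvec" (3), from world to camera coordinates, as OpenCV has them; the wrist camera has in their place "T_tool_cam" (4x4, takes a point from camera to tool coordinates, whose origin is the TCP and whose axes are the flange's). Camera axes: x right, y down, z forward; pixel columns grow to the right and rows downward; lengths in m; the calibration is good to about 2 mm. A picture is of the moment at which its call begins: read the wrist's pose just before it. calibration takes no time and is no camera call.
- env.sign_off(): hands the job in; it is judged then, once.
Trained networks look in the newest picture that a camera, given by its name, has taken for a name from the list of things; names that differ only in an ending like _2 or _b are one class to them, and where a whole thing is asked for, a point or a joint stands for the part that bears it (a point fixed in the world has none). Each returns a list of dicts, best first, with "score" (0 to 1); they miss things now and then, are a little off and sometimes report something else, mostly with a low value. They report only what shows in the picture. A call takes as long as a camera call.
- env.search_frame(camera, query): "at" ([x, y, z] in m, in world coordinates, good to about 4 mm: the middle of the surface that is visible of it).
The state is a dict: "time": time; "joint_positions": joint angles; "qd": joint speeds; "joint_torque": joint torques, N m; "eef_pos": TCP position; "ee_rot": TCP orientation; "force": force on the tool from outside, world axes, zero at the start; "torque": the same for the moment, N m; "gripper_width": opening from 0.0 (shut) to 1.0 (fully open); "grasp_force": force on a finger pad.
Only numpy, scipy, OpenCV 4.12 (cv2) and the standard library are available. Lean on these libraries where they do the work, as an engineer would, in place of code of your own. Each camera call takes 0.05 s, during which the arm holds its last target. There are 200 camera calls.

## Working session

There is one attempt and no reset: what is moved stays moved. The work goes in short steps, Python scripts to look and compute and a tool call to move; the robot and the scene stay as the last step left them, time stands still between calls to the robot, and variables do not carry over. Pictures are saved under pics/ and viewed, at most 10 in all, crops included, and the job is handed in when it is done.

Besides the shell and the picture viewer there is one more tool, called after "Emit:" by a JSON object that holds its "name" and its "arguments", one argument or row to a line. jog_arm: Moves the arm, as the interface text tells. Its arguments: {"type":"object","properties":{"deltas":{"type":"array","items":{"type":"array"}},"grip":{"type":"number"}},"required":["deltas"]}

```bash
mkdir -p pics; ls; python3 - <<'E'
from workcell import env
import cv2,numpy as np
s=env.sense();print(s['eef_pos'],s['ee_rot'],s['time'])
for c in ['top','scene']:
    im=env.capture(c);cv2.imwrite(f'pics/{c}0.png',im[:,:,::-1])
    for q in ['blue_carrier','yellow_carrier','reader','tube_rack']:
        print(c,q,[(np.round(d['at'],3),round(d['score'],2)) for d in env.search_frame(c,q)][:3])
    k=env.calibration(c);print({a:np.round(b,3).tolist() for a,b in k.items()})
E
```

```text
pics
[ 0.19746641 -0.59249408  0.25542626] [-3.09924436e+00 -5.03100213e-01  5.09824241e-04] 0.0
top blue_carrier [(array([ 0.429, -0.139,  0.006]), 0.93)]
top yellow_carrier [(array([ 0.629, -0.149,  0.009]), 0.81)]
top reader [(array([0.602, 0.205, 0.045]), 0.6)]
top tube_rack [(array([ 0.52 , -0.438,  0.043]), 0.82)]
{'camera_matrix': [[413.163, 0.0, 254.254], [0.0, 413.163, 189.55], [0.0, 0.0, 1.0]], 'rvec': [2.197, -2.175, 0.06], 'tvec': [-0.066, 0.524, 0.983]}
scene blue_carrier [(array([ 0.43 , -0.135,  0.009]), 0.92)]
scene yellow_carrier [(array([ 0.632, -0.15 ,  0.007]), 0.73)]
scene reader [(array([0.606, 0.205, 0.014]), 0.78)]
scene tube_rack [(array([ 0.54 , -0.442,  0.047]), 0.7)]
{'camera_matrix': [[403.311, 0.0, 257.304], [0.0, 403.311, 192.958], [0.0, 0.0, 1.0]], 'rvec': [2.39, 1.119, -0.32], 'tvec': [-0.313, -0.389, 1.32]}
```

View pics/top0.png

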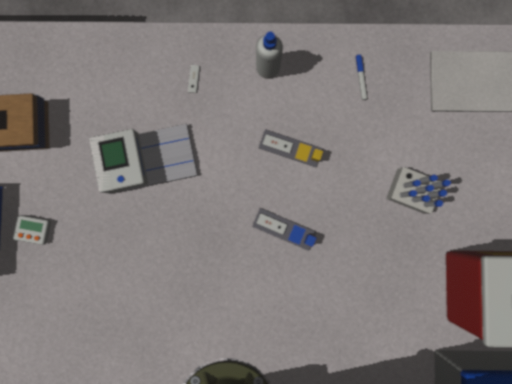

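View pics/scene0.png

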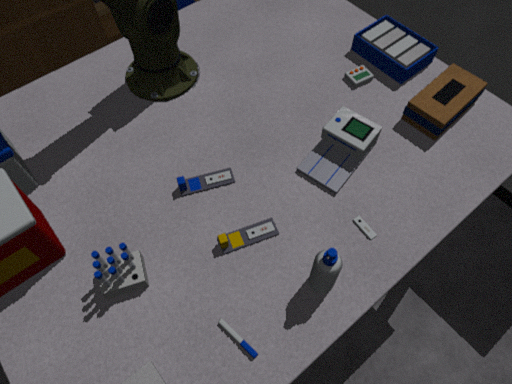

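Top view: blue carrier runs from its nose at (258,215) to its tail at (320,243). The reader head is at (117,160), with the stage and lane lines at (140–195, 130–180). I'll enlarge both.

```bash
cat > h.py <<'E'
from workcell import env
import cv2,numpy as np
R=lambda v:cv2.Rodrigues(np.array(v,float))[0]
def ground(px,z,cam=None,pose=None):
    "pixels -> world at height z; pose=(pos,rotvec) for the wrist camera"
    if pose is None:
        k=env.calibration(cam);Rc=R(k['rvec']).T;C=-Rc@np.ravel(k['tvec'])
    else:
        k=env.calibration('wrist');T=np.array(k['T_tool_cam']);Rw=R(pose[1])
        Rc=Rw@T[:3,:3];C=Rw@T[:3,3]+pose[0]
    d=np.c_[np.array(px,float),np.ones(len(px))]@np.linalg.inv(k['camera_matrix']).T@Rc.T
    return C+d*((z-C[2])/d[:,2])[:,None]
E
python3 - <<'E'
import cv2,numpy as np
im=cv2.imread('pics/top0.png')
a=cv2.resize(im[115:205,85:205],None,fx=5,fy=5,interpolation=cv2.INTER_CUBIC)
cv2.imwrite('pics/crop_r.png',a)
from h import *
print(np.round(ground([(311,239)],.042,'top'),3),np.round(ground([(258,218),(318,242)],.006,'top'),3))
print(np.round(env.calibration('wrist')['T_tool_cam'],3),env.calibration('wrist')['camera_matrix'])
print(np.round(R(env.sense()['ee_rot']),3))
E
```

```text
[[ 0.409 -0.195  0.042]] [[ 0.456 -0.071  0.006]
 [ 0.399 -0.216  0.006]]
[[-0.    -0.957 -0.289  0.075]
 [ 1.    -0.     0.    -0.001]
 [-0.    -0.289  0.957 -0.118]
 [ 0.     0.     0.     1.   ]] [[272.19937809   0.         256.59598471]
 [  0.         272.19937809 191.79300884]
 [  0.           0.           1.        ]]
[[ 0.949  0.316 -0.   ]
 [ 0.316 -0.949  0.   ]
 [ 0.    -0.    -1.   ]]
```

View pics/crop_r.png

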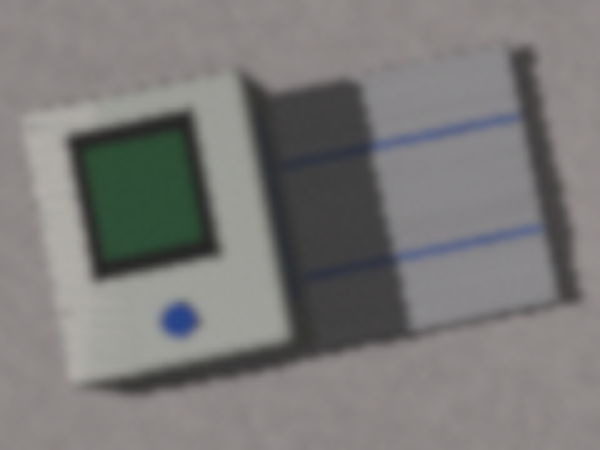

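```bash
python3 - <<'E'
from h import *
c=np.array([(513,45),(560,300),(520,116),(542,228),(282,164),(308,275)])
px=c/5+[85,115]-.4
w=ground(px,.015,'top');print(np.round(w,4))
a=w[4]-w[2]+w[5]-w[3];th=np.arctan2(a[1],a[0])
e=w[1]-w[0];th2=np.arctan2(-e[0],e[1]) 
print(np.degrees(th),'edge',np.degrees(np.arctan2(e[1],e[0])),'len',np.linalg.norm(e),'lane',np.linalg.norm(w[2]-w[3]))
u=np.array([np.cos(th),np.sin(th)]);m=(w[:2].mean(0)+w[2:4].mean(0))[:2]/2
print('reader origin',m+.12*u,'loaded carrier',m+.105*u, 'block',m+.04*u)
E
```

```text
[[0.6848 0.1049 0.015 ]
 [0.5597 0.0795 0.015 ]
 [0.6498 0.1007 0.015 ]
 [0.5948 0.0889 0.015 ]
 [0.6251 0.2166 0.015 ]
 [0.5708 0.2025 0.015 ]]
101.9797166311421 edge -168.5404469809492 len 0.12768079971728002 lane 0.05621313200041962
reader origin [0.59737942 0.21089473] loaded carrier [0.6004929  0.19622141] block [0.61398465 0.13263703]
```

Emit:
{"name": "jog_arm", "arguments": {
  "deltas": [
    [[0.041,-0.039,0.013],-0.107],
    [[0.082,-0.078,0.026],-0.214],
    [[0.122,-0.116,0.039],-0.32],
    [[0.163,-0.155,0.052],-0.43],
    [[0.204,-0.194,0.066],-0.534],
    [[0.245,-0.233,0.079],-0.64],
    [[0.286,-0.272,0.092],-0.75],
    [[0.326,-0.31,0.105],-0.855]
  ],
  "grip": 0.0854
}}

```text
time: 1.5
eef_pos: [0.4098, -0.1943, 0.1513]
ee_rot: [2.61, 1.747, 0.001]
force: [0.7, -1.5, -0.1]
gripper_width: 0.998
grasp_force: 0.0
```

```bash
python3 - <<'E'
from h import *
s=env.sense();print(repr(s['eef_pos']),repr(s['ee_rot']))
im=env.capture('wrist')[:,:,::-1];cv2.imwrite('pics/w1.png',im)
r=R(s['ee_rot']);print(np.degrees(np.arctan2(r[1,:2],r[0,:2])))
E
```

```text
array([ 0.40978401, -0.19429288,  0.15128908]) array([2.60960703e+00, 1.74718536e+00, 9.92782573e-04])
[ 67.60623465 -22.39375916]
```

View pics/w1.png

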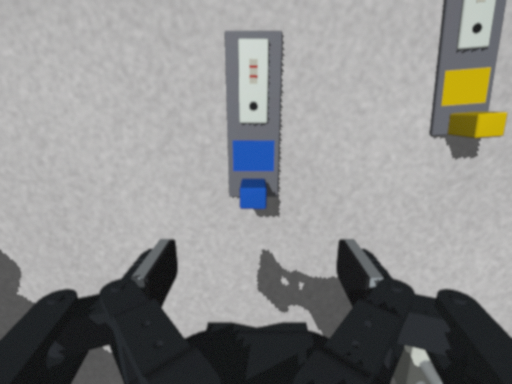

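The wrist picture shows the blue carrier upright in the image. The plate's nose corners are at (225,31) and (282,31), its sides run down to row 196, and the block top spans (240–267, 187–208).

```bash
python3 - <<'E'
from h import *
p=(np.array([0.40978401,-0.19429288,0.15128908]),np.array([2.60960703,1.74718536,9.92782573e-04]))
n=ground([(225,31),(282,31),(229.5,196),(279,196)],.006,pose=p)
b=ground([(239.5,187),(266.5,187),(239.5,208),(267,208)],.042,pose=p)
print(np.round(n,4),np.round(b,4))
print('w',np.linalg.norm(n[0]-n[1]),np.linalg.norm(n[2]-n[3]),'L',np.linalg.norm(n[0]-n[2]),'blk',np.linalg.norm(b[0]-b[1]),np.linalg.norm(b[0]-b[2]))
a=(n[0]+n[1]-n[2]-n[3]);th=np.arctan2(a[1],a[0]);print('th',np.degrees(th))
u=np.array([np.cos(th),np.sin(th)])
c=b.mean(0)[:2];c2=n[:2].mean(0)[:2]-.14*u
print('block',c,c2); r=R(p[1])
for q in (c,c2): print(r.T@(np.r_[q,.035]-p[0]))
E
```

```text
[[ 0.4382 -0.0557  0.006 ]
 [ 0.4833 -0.0743  0.006 ]
 [ 0.3813 -0.1926  0.006 ]
 [ 0.4277 -0.2118  0.006 ]] [[ 0.4004 -0.1792  0.042 ]
 [ 0.4221 -0.1881  0.042 ]
 [ 0.3927 -0.197   0.042 ]
 [ 0.4153 -0.2063  0.042 ]]
w 0.04878946670292243 0.05018216059398982 L 0.1482362520694311 blk 0.023388083245809353 0.019356708101797106
th 67.69006771408192
block [ 0.40763508 -0.19264409] [ 0.40762359 -0.19453903]
[ 0.00071571 -0.00276202  0.11628562]
[-0.0010407  -0.00205073  0.11628667]
```

Emit:
{"name": "jog_arm", "arguments": {
  "deltas": [
    [[0,-0.0025,0.02],0],
    [[0,-0.0025,0.04],0],
    [[0,-0.0025,0.06],0],
    [[0,-0.0025,0.08],0],
    [[0,-0.0025,0.095],0],
    [[0,-0.0025,0.108],0],
    [[0,-0.0025,0.115],0],
    [[0,-0.0025,0.115],0]
  ]
}}

```text
time: 2.55
eef_pos: [0.4065, -0.1947, 0.0361]
ee_rot: [-2.613, -1.744, 0.0]
force: [-1.2, -0.2, 0.5]
gripper_width: 1.0
grasp_force: 0.0
```

Emit:
{"name": "jog_arm", "arguments": {
  "deltas": [
    [[0,0,0],0],
    [[0,0,0],0],
    [[0,0,0],0],
    [[0,0,0],0],
    [[0,0,0],0],
    [[0,0,0],0],
    [[0,0,0],0],
    [[0,0,0],0]
  ],
  "grip": 0.01
}}

```text
time: 3.55
eef_pos: [0.4068, -0.1949, 0.0367]
ee_rot: [2.613, 1.743, 0.0]
force: [0.0, -0.3, 5.3]
gripper_width: 0.276
grasp_force: 59.1
```

Emit:
{"name": "jog_arm", "arguments": {
  "deltas": [
    [[0,0,-0.02],0],
    [[0,0,-0.05],0],
    [[0.01,0.004,-0.08],-0.02],
    [[0.04,0.015,-0.1],-0.08],
    [[0.075,0.028,-0.1],-0.15],
    [[0.115,0.042,-0.1],-0.22],
    [[0.155,0.057,-0.1],-0.3],
    [[0.185,0.068,-0.1],-0.36]
  ]
}}

```text
time: 4.55
eef_pos: [0.5413, -0.0484, 0.1362]
ee_rot: [-2.255, -2.187, -0.001]
force: [0.2, -0.4, -1.0]
gripper_width: 0.273
grasp_force: 58.8
```

Emit:
{"name": "jog_arm", "arguments": {
  "deltas": [
    [[0.02,0.017,0],-0.05],
    [[0.04,0.035,0],-0.1],
    [[0.06,0.052,0],-0.14],
    [[0.08,0.07,0],-0.19],
    [[0.095,0.082,0],-0.225],
    [[0.1,0.087,0],-0.237],
    [[0.1,0.087,0.02],-0.237],
    [[0.1,0.087,0.03],-0.237]
  ]
}}

```text
time: 5.55
eef_pos: [0.6299, 0.046, 0.1052]
ee_rot: [-1.985, -2.434, 0.003]
force: [-0.5, -0.3, -0.7]
gripper_width: 0.269
grasp_force: 58.9
```

```bash
python3 - <<'E'
from h import *
s=env.sense();print(repr(s['eef_pos']),repr(s['ee_rot']))
im=env.capture('wrist')[:,:,::-1];cv2.imwrite('pics/w2.png',im)
r=R(s['ee_rot']);print(np.degrees(np.arctan2(r[1,:2],r[0,:2])))
E
```

```text
array([0.62988212, 0.04596527, 0.10515813]) array([-1.98540571, -2.43356384,  0.00300693])
[101.58195018  11.58188837]
```

View pics/w2.png

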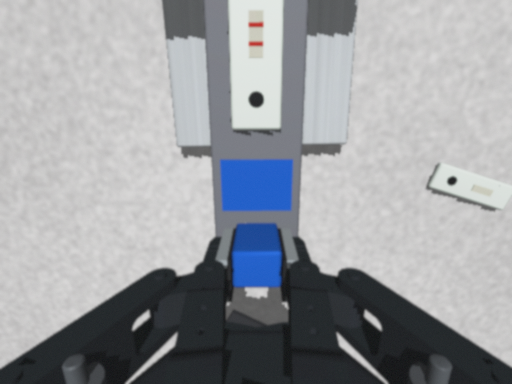

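The wrist view shows the carrier held straight, with its plate edges at (206,0)–(217,235) and (307,0)–(298,235). The stage's front corners are at (178,146) and (347,143), with side edges running up to (163,0) and (356,0).

```bash
python3 - <<'E'
from h import *
p=(np.array([0.62988212,0.04596527,0.10515813]),np.array([-1.98540571,-2.43356384,.00300693]))
st=ground([(178,146),(347,143),(163,0),(356,0)],.015,pose=p)
zc=.1052-.0367+.006
ca=ground([(206,0),(307,0),(216,210),(299,210)],zc,pose=p)
r=R(p[1]);T=lambda w:(w-p[0])@r
for n,a in(('stage',T(st)),('car',T(ca))):
    print(n,np.round(a,4).tolist(),'w',np.linalg.norm(a[0]-a[1]),np.linalg.norm(a[2]-a[3]))
    d=a[2]+a[3]-a[0]-a[1]
    if n=='car': d=-d
    print('ang deg',np.degrees(np.arctan2(d[1],d[0])), 'front edge', np.degrees(np.arctan2(a[1,0]-a[0,0],a[1,1]-a[0,1])),'world mid',np.round((st[0]+st[1])/2,4))
E
```

```text
stage [[0.0478, -0.0589, 0.0903], [0.0501, 0.0691, 0.09], [0.1433, -0.0607, 0.0902], [0.1431, 0.0661, 0.0899]] w 0.12802487554686295 0.12680068367832786
ang deg -1.475049759458598 front edge 1.000650713330686 world mid [0.6249 0.0949 0.015 ]
car [[0.1235, -0.023, 0.0306], [0.1235, 0.0244, 0.0305], [0.0185, -0.0229, 0.0307], [0.0185, 0.0253, 0.0306]] w 0.04735143130007532 0.04821080792892459
ang deg -0.2894225364557078 front edge -0.055054787477161055 world mid [0.6249 0.0949 0.015 ]
```

Emit:
{"name": "jog_arm", "arguments": {
  "deltas": [
    [[0,0.001,0.005],-0.003],
    [[0,0.002,0.013],-0.006],
    [[0,0.003,0.022],-0.009],
    [[0,0.004,0.03],-0.012],
    [[0,0.004,0.038],-0.014],
    [[0,0.004,0.044],-0.014],
    [[0,0.004,0.047],-0.014],
    [[0,0.004,0.047],-0.014]
  ]
}}

```text
time: 6.6
eef_pos: [0.6346, 0.0477, 0.0592]
ee_rot: [-1.968, -2.449, 0.0]
force: [-0.0, -0.4, -1.4]
gripper_width: 0.265
grasp_force: 58.9
```

```bash
python3 - <<'E'
from h import *
s=env.sense();print(repr(s['eef_pos']),repr(s['ee_rot']))
im=env.capture('wrist')[:,:,::-1]
cv2.imwrite('pics/w3.png',cv2.resize(im[0:200,130:390],None,fx=3,fy=3,interpolation=cv2.INTER_CUBIC))
r=R(s['ee_rot']);print(np.degrees(np.arctan2(r[1,:2],r[0,:2])))
E
```

```text
array([0.63460951, 0.04773796, 0.05915658]) array([-1.96771313e+00, -2.44883377e+00,  1.86254757e-04])
[102.43410706  12.43410748]
```

View pics/w3.png

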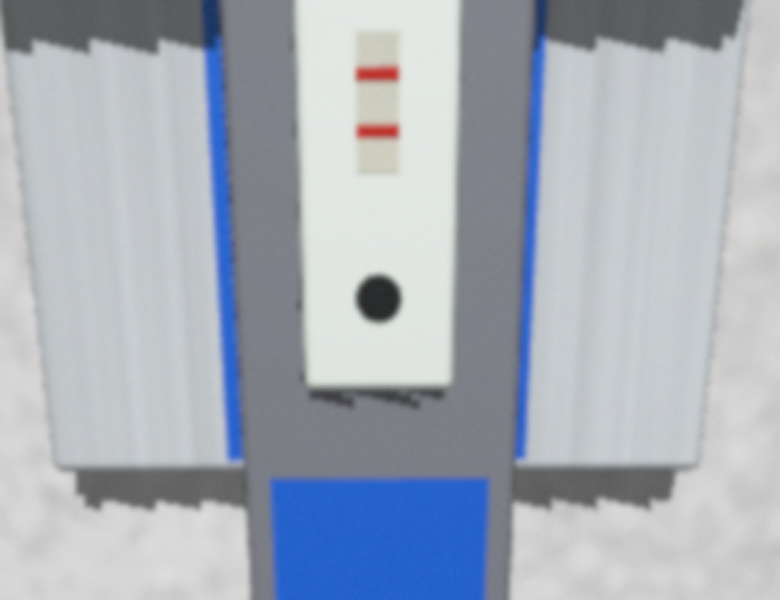

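Emit:
{"name": "jog_arm", "arguments": {
  "deltas": [
    [[0,0,0.001],-0.001],
    [[0,0,0.003],-0.002],
    [[0,0,0.0045],-0.004],
    [[0,0,0.0055],-0.004],
    [[0,0,0.006],-0.004],
    [[0,0,0.0065],-0.004],
    [[0,0,0.0065],-0.004],
    [[0,0,0.0065],-0.004]
  ]
}}

```text
time: 7.65
eef_pos: [0.6347, 0.0477, 0.0528]
ee_rot: [1.963, 2.453, 0.0]
force: [0.7, -0.5, -0.8]
gripper_width: 0.273
grasp_force: 58.9
```

Emit:
{"name": "jog_arm", "arguments": {
  "deltas": [
    [[0.005,0,0.0005],0],
    [[0.015,0,0.0005],0],
    [[0.028,0,0.0005],0],
    [[0.042,0,0.0005],0],
    [[0.055,0,0.0005],0],
    [[0.066,0,0.0005],0],
    [[0.075,0,0.0005],0],
    [[0.08,0,0.0005],0]
  ]
}}

```text
time: 8.65
eef_pos: [0.617, 0.1265, 0.0523]
ee_rot: [-1.962, -2.453, -0.0]
force: [0.3, 0.4, -1.4]
gripper_width: 0.271
grasp_force: 58.9
```

Emit:
{"name": "jog_arm", "arguments": {
  "deltas": [
    [[0.001,0,0],0],
    [[0.002,0,0],0],
    [[0.003,0,0],0],
    [[0.004,0,0],0],
    [[0.004,0,0],0],
    [[0.0045,0,0],0],
    [[0.005,0,0],0],
    [[0.005,0,0],0]
  ]
}}

```text
time: 9.65
eef_pos: [0.616, 0.1307, 0.0523]
ee_rot: [-1.963, -2.453, -0.0]
force: [-0.2, -0.3, -0.6]
gripper_width: 0.269
grasp_force: 58.9
```

Emit:
{"name": "jog_arm", "arguments": {
  "deltas": [
    [[0,0,0.0003],0],
    [[0.0005,0,0.0005],0],
    [[0.001,0,0.0005],0],
    [[0.0015,0,0.0005],0],
    [[0.002,0,0.0005],0],
    [[0.0025,0,0.0005],0],
    [[0.003,0,0.0005],0],
    [[0.003,0,0.0005],0]
  ]
}}

```text
time: 10.65
eef_pos: [0.6157, 0.1315, 0.0518]
ee_rot: [1.964, 2.45, -0.003]
force: [0.7, -7.3, 1.8]
gripper_width: 0.273
grasp_force: 59.3
```

Emit:
{"name": "jog_arm", "arguments": {
  "deltas": [
    [[-0.0005,0,0.0003],0],
    [[-0.001,0,0.0005],0],
    [[-0.001,0,0.0005],0],
    [[-0.001,0,0.0005],0],
    [[-0.001,0,0.0005],0],
    [[-0.001,0,0.0005],0],
    [[-0.001,0,0.0005],0],
    [[-0.001,0,0.0005],0]
  ]
}}

```text
time: 11.65
eef_pos: [0.6157, 0.1314, 0.0518]
ee_rot: [1.964, 2.451, -0.002]
force: [-0.8, -5.1, 5.3]
gripper_width: 0.269
grasp_force: 59.7
```

Emit:
{"name": "jog_arm", "arguments": {
  "deltas": [
    [[0,0,0],0],
    [[0,0,0],0],
    [[0,0,0],0],
    [[0,0,0],0],
    [[0,0,0],0],
    [[0,0,0],0],
    [[0,0,0],0],
    [[0,0,0],0]
  ],
  "grip": 0.07
}}

```text
time: 12.65
eef_pos: [0.6156, 0.1326, 0.0513]
ee_rot: [1.963, 2.453, 0.0]
force: [0.2, -0.0, 1.0]
gripper_width: 0.816
grasp_force: 0.0
```

Emit:
{"name": "jog_arm", "arguments": {
  "deltas": [
    [[0,0,-0.01],0],
    [[0,0,-0.025],0],
    [[0,0,-0.045],0],
    [[0,0,-0.065],0],
    [[0,0,-0.085],0],
    [[0,0,-0.1],0],
    [[0,0,-0.11],0],
    [[0,0,-0.11],0]
  ]
}}

```text
time: 13.65
eef_pos: [0.6159, 0.1327, 0.1621]
ee_rot: [1.963, 2.452, 0.002]
force: [-0.0, -0.1, -0.9]
gripper_width: 0.822
grasp_force: 0.0
```

```bash
python3 - <<'E'
from h import *
s=env.sense();print(repr(s['eef_pos']),repr(s['ee_rot']))
im=env.capture('wrist')[:,:,::-1]
cv2.imwrite('pics/w4.png',cv2.resize(im[40:240,130:390],None,fx=3,fy=3,interpolation=cv2.INTER_CUBIC))
r=R(s['ee_rot']);print(np.degrees(np.arctan2(r[1,:2],r[0,:2])))
E
```

```text
array([0.61586997, 0.13273781, 0.16207949]) array([1.96254125e+00, 2.45214922e+00, 1.54816192e-03])
[102.65696805  12.65696842]
```

View pics/w4.png

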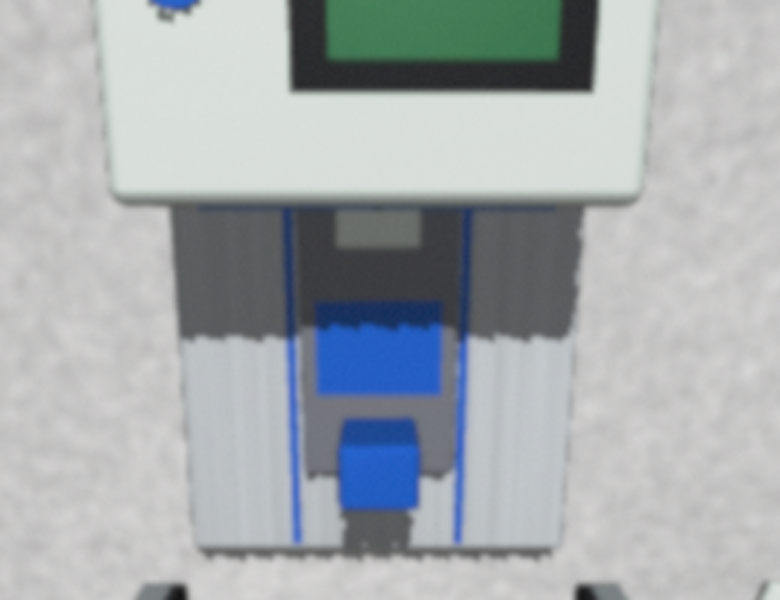

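The released carrier lies straight between the lane lines. Its tail is at row 475 of the crop and the stage's front edge at row 547. I'll check that the insertion depth matches: tail to front edge should be 30 mm.

```bash
python3 - <<'E'
from h import *
s=env.sense();p=(s['eef_pos'],s['ee_rot']);r=R(p[1])
f=lambda x,y:(130+(x-1)/3,40+(y-1)/3)
t=lambda pts,z:np.round((ground([f(*q) for q in pts],z,pose=p)-p[0])@r*1e3,1)
print('tail/plate',t([(307,475),(455,475),(299,215),(459,215)],.021))
print('front',t([(199,547),(558,547)],.015))
print('lines',t([(297,543),(459,543),(288,215),(467,215)],.015))
E
```

```text
tail/plate [[-10.1 -23.8 140.3]
 [-10.2  25.4 140.3]
 [ 72.7 -24.  140.3]
 [ 72.7  24.5 140.3]]
front [[-38.5 -62.8 146.3]
 [-38.6  62.7 146.3]]
lines [[-37.1 -28.5 146.3]
 [-37.1  28.  146.3]
 [ 72.7 -28.  146.3]
 [ 72.7  27.5 146.3]]
```

```bash
python3 -c "
from workcell import env
print(env.sign_off())"
```

```text
the job is handed in; nothing more can be done
None
```

I slid the blue carrier cassette-first under the reader head until the wrist force showed its nose against the stop. It is released, lying straight and within about 1 mm of the lane centre. The arm is clear, I left the yellow carrier and tube rack alone, and the job was handed in at about 14 s; sign-off gave no verdict.

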